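# Unlock the drinks-trolley ice box and hold the key turned

## Robot

A 6-joint arm with a two-finger parallel gripper is mounted at the origin on the work surface. World frame = base frame: x ahead of the robot, y to its left, z up, the work surface at z = 0. Lengths are in m, angles in rad, forces in N, time in s.
With the tool pointing down it reaches from about 0.3 to 0.875 m from the base axis. Payload 6.4 kg.
Tool frame: the origin (TCP) lies on the front face of the gripper's body, between the roots of the fingers; the fingertips stand 73 mm ahead of it and the grasp point (between the pads) lies ctrl.pinch_z ahead of it (ctrl.pinch_z is the distance from the TCP to the grasp point, in m); z points along the fingers, x is the direction in which the jaws open and shut, and the axes are right-handed (so a half turn about z gives the same grasp; the last joint's range is limited). The gripper opens to 85 mm and grips with 20 to 120 N. Pads are 22 mm wide; open, the fingers measure 114 mm over their backs; the gripper's body (76 mm by 85 mm) begins 54 mm behind the grasp point. The pads swing forward as they close: fully open they stand 13 mm farther back than shut.
Start: joints at [-1.458, 0.181, 1.607, -0, 1.354, -0.206], TCP at [0.18, -0.546, 0.304] pointing down, gripper open.
Joint ranges: [-2.99, 2.99], [-0.89, 2.07], [0.3, 2.58], [-1.14, 4.28], [0, 2.63], [-3.12, 3.12]. Speed limits (rad/s): [2.57, 2.57, 3.01, 3.14, 3.14, 3.14].

## Interface

Orientations are given as a unit quaternion [w, x, y, z].
In Python, from bench import ctrl gives the robot as it stands.
- The arm moves only by the tool move_arm, never from a script. Its argument "rows" is text: rows parted by semicolons, each of 7 numbers parted by spaces: the shift along the tool's x, y, z in cm, then the turn, a rotation vector about the tool's x, y, z in degrees, then the opening, from 0 (shut) to 1 (fully open). In form: x y z rx ry rz grip; .... A call has 1 to 20 rows; each row shifts and turns the commanded pose from where the row before left it, along the tool's axes as they then stand; what a row does not reach is not made up. A row lasts 1/10 s, in which the tool goes at most 50 mm and 8.59 degrees, less where a joint would pass 70% of its speed; a pose out of reach is approached as far as the arm can. A call with a gripper value outside its range is refused whole. The fingers move at their own pace and stop on an object; the grip force is fixed at half the most. Time passes only in rows, so rows that do not move let the fingers close. It gives the time, the measured TCP pose, the force and the opening at its end, in the units of the state.
- ctrl.get_obs(): the state, without advancing time (a new reading comes with each control period).
- ctrl.camera(name): name is "scene" or "top"; returns a dict with "color" (384x512x3 uint8, blue, green, red), "fx", "fy", "cx", "cy" (pixels), "k1" (the pictures are not rectified: a ray, as slopes to the right and down, at radius r is drawn at 1 + k1 r^2 times it, then the intrinsics apply), "rvec" (rotation vector, rad) and "tvec" (3), from world to camera coordinates, as OpenCV has them. Camera axes: x right, y down, z forward; pixel columns grow to the right and rows downward; lengths in m; the calibration is good to about 2 mm. A picture is of the moment at which its call begins. There is no depth.
- ctrl.hand_in(): hands the job in, once; it reports no verdict.
Trained networks look in the newest picture that a camera, given by its name, has taken for a name from the list of things; names that differ only in an ending like _2 or _b are one class to them, and where a whole thing is asked for, a point or a joint stands for the part that bears it (a point fixed in the world has none). Each returns a list of dicts, best first, with "confidence" (0 to 1); they miss things now and then, are a little off and sometimes report something else, mostly with a low value. They report only what shows in the picture. A call takes as long as a camera call.
- ctrl.look_for(camera, query): "bbox" ([left, top, right, bottom] in pixels, round what is visible of it).
- ctrl.trace(camera, query): "region" (384x512 bool, what is visible of it) and "bbox" ([left, top, right, bottom] in pixels, round what is visible of it).
The state is a dict: "time_s": time; "q": joint angles; "dq": joint speeds; "joint_efforts": joint torques, N m; "eef_pos": TCP position; "eef_rot": TCP orientation; "wrist_force": force on the tool from outside, world axes, zero at the start; "torque": the same for the moment, N m; "opening": opening from 0.0 (shut) to 1.0 (fully open).
Only numpy, scipy, OpenCV 4.12 (cv2) and the standard library are available. Lean on these libraries where they do the work, as an engineer would, in place of code of your own. Each camera call takes 0.05 s, during which the arm holds its last target.

## Task

Get the steel ice box on the drinks trolley ready for me to lift its lid: throw the toggle clamp beside the lid back over centre so that its arm stands up off the lid, then take the key from the bar-tool block, ease it fully home in the lock on top of the lid (the pins are sticky: a little wiggle helps, do not force it) and turn it a quarter turn clockwise. The lock springs back by itself, so finish holding the key turned in the lock, still in your grip. Leave the bottles, glasses and other bar things as they stand.

Things in the scene. Friction and masses are not known exactly. Their poses are not given: they have to be found in the camera images.
- ice_box: Brushed-steel ice box, 190 (x) x 250 (y) x 142 mm high with its shut lid, fixed to the trolley. Origin at the centre of its underside; +x points to the hinges (away from the robot at yaw 0), +y to its left end, which carries the toggle clamp on a bracket. The lid's flat top is 142 mm above the trolley top. The lock is in the lid near the front edge, right of the middle.
- lock_face (a point): Centre of the keyway's mouth on the lock's face, 146 mm above the trolley top; axes as the ice box's. The keyway goes straight down: a slot 11.2 x 5.2 mm, its mouth bevelled 2.5 mm all round, in a brass plug inside a round steel bezel 47 mm across, which stands 1 mm above the face. At rest the slot's long side lies along this point's x axis.
- plug (a joint): Turn of the lock's plug, rad: 0 at rest, growing clockwise seen from above, stop at 1.57. Barred until the key is within about 3 mm of home. A spring (0.04 N m at rest, 0.13 N m at the stop) turns it back when let go. The key has about 0.1 rad of play in the slot, so the hand must turn that much farther than the plug; turn until the stop is felt. The lid is free from 1.3 rad on.
- pin0 (a joint): Upper sticky pin, 11 mm down the keyway at the slot's end towards the hinges: 0 sticking out into the slot, about 0.002 m pushed back by the blade. It can resist a straight push with 10 to 30 N, but yields to about 10 N when the key is rocked 3 to 5 degrees to and fro while pressed.
- pin1 (a joint): Lower sticky pin, 19 mm down the keyway at the slot's end towards the robot: values as pin0. In the last 5 mm the blade also presses down a light spring of about 2 N, which pushes an unheld key up a little.
- clamp_grip (a point): Centre of the black rubber grip of the toggle clamp's handle: round, 22 mm across, 66 mm long along this point's z axis, upright while clamped, this point then 257 mm above the trolley top. +y points outward. Pushed outward here with about 10 to 15 N, it passes over centre after some 8 mm and springs open by itself, the handle swinging 85 degrees outward and down until level.
- clamp_pivot (a point): Pivot of the clamp's arm, 15 mm outside the ice box's left end, 155 mm above the trolley top; axes as the ice box's. The arm, 9 mm wide, lies from here over the lid, its highest part (bolt end) 36 mm above this point; as it opens it sweeps upward within 83 mm of this point and ends upright here.
- clamp_arm (a joint): Angle of the clamp's arm, rad: 0 clamped, its rubber foot on the lid; it dips slightly below 0 at dead centre, and stands up at 1.5 when fully thrown back. It stays open.
- key_head (a point): Centre of the key's head: flat black plastic, 34 wide (key x) x 12 thick (key y) x 40 mm high (key z), on a steel neck 15 x 8 x 8 mm. At the start the key stands upright, blade down, in the middle slot of the bar-tool block, the neck on the block's top, so this point is 73 mm above the trolley top. Mass about 45 g.
- key_tip (a point): Point of the key's blade, 58 mm below the centre of the head along key z. The blade is 10 wide (key x) x 4 thick (key y) x 30 mm long, symmetric (it fits either way round), its last 5 mm tapering in width to this point. When home, the neck's underside, 30 mm above this point, meets the lock's face.
- block: Dark wooden bar-tool block, 140 (x) x 56 (y) x 45 mm high, fixed. Origin at the centre of its underside. Key in the middle slot, its width along the block's x; muddler and stopper 47 mm to either side along x, up to 107 mm above the trolley top.
- muddler: Wooden muddler, 25 mm across, 95 mm long, upright in an end hole of the bar-tool block. Leave alone.
- stopper: Steel bottle stopper with a 34 mm ball top, 70 mm long, upright in the other end hole of the block. Leave alone.
- bottle0: Closed glass bottle, 68 mm across, 235 mm high, on the aluminium turntable at the front left. Leave alone.
- bottle1: Closed glass decanter, 74 mm across, 199 mm high, on the turntable. Leave alone.
- bottle2: Closed glass bottle, 64 mm across, 220 mm high, on the turntable. Leave alone.
- pick_holder: Glass holder with steel cocktail picks, 60 mm across, 106 mm high, to the right behind the ice box. Leave alone.
- coaster: Square slate coaster, 100 x 100 x 6 mm, behind the bar-tool block. Leave alone.
- tumbler: Glass tumbler, 76 mm across, 85 mm high, on the coaster. Leave alone.
- shaker: Steel cocktail shaker, 86 mm across, 214 mm high, at the right. Leave alone.
- tongs: Steel ice tongs, 165 mm long, lying at the back. Leave alone.

How it is judged:
By the outcome, as a careful person would: the job done as asked, in the order asked, and still so for the second after the job is handed in, while the arm keeps its last pose, push and grip.
It also fails if it takes over 72 s, if anything falls off the work surface, if the arm or the gripper's body presses on something with over 40 N, if the wrist force passes 120 N, or if a joint passes its speed limit or range.

## Working session

There is one attempt and no reset: what is moved stays moved. The work goes in short steps, Python scripts to look and compute and a tool call to move; the robot and the scene stay as the last step left them, time stands still between calls to the robot, and variables do not carry over. Pictures are saved under pics/ and viewed, and the job is handed in when it is done.

Besides the shell and the picture viewer there is one more tool, called after "Emit:" as name(argument=value, ...) on one line, values as JSON. move_arm: Moves the arm, as the interface text tells. Its arguments: {"type":"object","properties":{"rows":{"type":"string"}},"required":["rows"]}

```bash
ls; mkdir -p pics
python3 - <<'E'
from bench import ctrl
import cv2
for n in ("scene","top"):
    c=ctrl.camera(n); cv2.imwrite(f"pics/{n}0.png",c["color"])
    print(n,{k:v for k,v in c.items() if k!="color"})
    for q in ("ice_box","lock_face","clamp_grip","clamp_pivot","key_head","key_tip","block","muddler","stopper","bottle0"):
        r=ctrl.look_for(n,q); print(q,[( [round(float(x),1) for x in d["bbox"]],round(float(d["confidence"]),2)) for d in r[:3]])
print(ctrl.get_obs(),ctrl.pinch_z)
E
```

```text
pics
scene {'fx': 446.9721867561409, 'fy': 446.9721867561409, 'cx': 250.1538196830393, 'cy': 199.38300861621607, 'k1': -0.054067391185294265, 'rvec': array([ 1.13734649,  2.47651116, -0.91092129]), 'tvec': array([ 0.36770533, -0.18611749,  1.76687457])}
ice_box [([219.8, 178.1, 326.3, 282.8], 0.92)]
lock_face [([216.5, 175.6, 319.9, 259.5], 0.77)]
clamp_grip [([299.4, 204.7, 306.8, 228.0], 0.6)]
clamp_pivot [([218.2, 178.8, 324.8, 281.8], 0.89)]
key_head [([189.2, 156.5, 199.1, 166.4], 0.38), ([138.1, 114.8, 164.9, 165.0], 0.15)]
key_tip [([191.9, 156.6, 197.8, 166.8], 0.39)]
block [([176.0, 157.8, 217.9, 186.9], 0.64), ([189.4, 157.1, 200.3, 168.8], 0.38)]
muddler [([215.5, 177.3, 323.1, 284.4], 0.73), ([181.0, 161.1, 185.5, 174.3], 0.4)]
stopper []
bottle0 [([388.9, 211.9, 419.9, 267.3], 0.93), ([383.8, 246.6, 422.4, 300.4], 0.84), ([352.8, 226.6, 388.6, 275.7], 0.8)]
top {'fx': 383.8398306137405, 'fy': 383.8398306137405, 'cx': 253.7703210145712, 'cy': 189.46937492474353, 'k1': -0.00978864030894824, 'rvec': array([ 2.02353763, -2.16533345,  0.25029573]), 'tvec': array([-0.00203676,
[... 625 characters left out ...]
ime_s': 1.1, 'q': array([-1.45830782e+00,  1.80808159e-01,  1.60704709e+00, -3.24368924e-05,
        1.35375427e+00, -2.06342699e-01]), 'dq': array([-4.96999217e-04, -1.32666567e-03,  5.79091780e-04,  2.56070568e-05,
        1.31846053e-04, -2.27088041e-04]), 'joint_efforts': array([-2.38814309e-04, -4.44855702e+01, -3.51686525e+01, -3.17740023e-04,
        7.69664603e-04,  5.95916489e-06]), 'eef_pos': array([ 0.18022386, -0.54602974,  0.30386107]), 'eef_rot': array([ 4.42482799e-06,  8.10389880e-01, -5.85890981e-01, -1.73892168e-05]), 'wrist_force': array([ 0.51507802, -0.51181629, -0.52492967]), 'torque': array([ 0.01208116, -0.02902339,  0.00661261]), 'opening': 0.9984154624986462} 0.0539
```

Run:
```python
import cv2
a=cv2.imread("pics/scene0.png"); cv2.imwrite("pics/s_full.png",cv2.resize(a,(768,576),interpolation=cv2.INTER_CUBIC))
b=cv2.imread("pics/top0.png"); cv2.imwrite("pics/t_full.png",cv2.resize(b,(768,576),interpolation=cv2.INTER_CUBIC))
cv2.imwrite("pics/t_box.png",cv2.resize(b[160:250,170:350],(800,400),interpolation=cv2.INTER_CUBIC))
cv2.imwrite("pics/s_box.png",cv2.resize(a[140:290,165:335],(680,600),interpolation=cv2.INTER_CUBIC))
```

```text
(no output)
```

View pics/s_full.png

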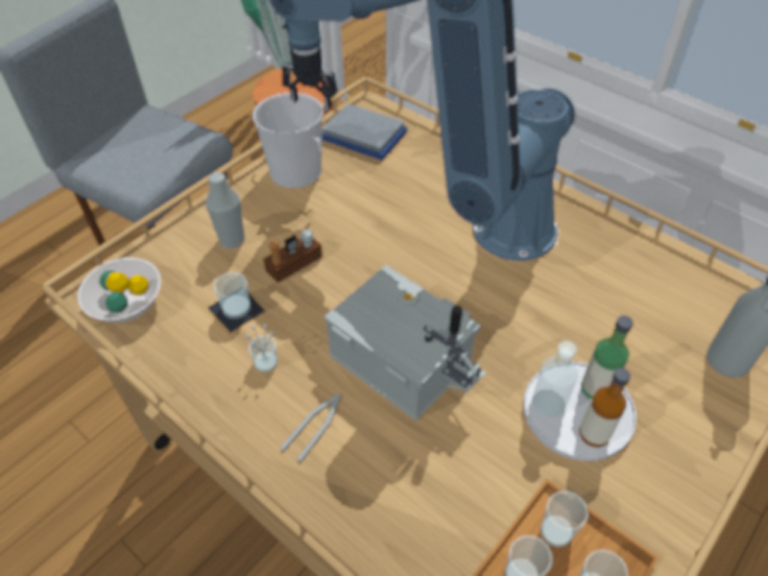

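View pics/t_full.png

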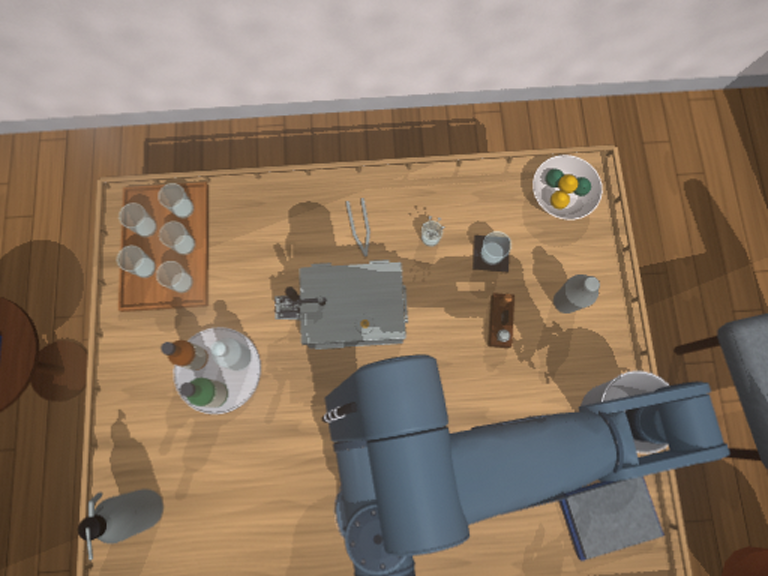

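View pics/t_box.png

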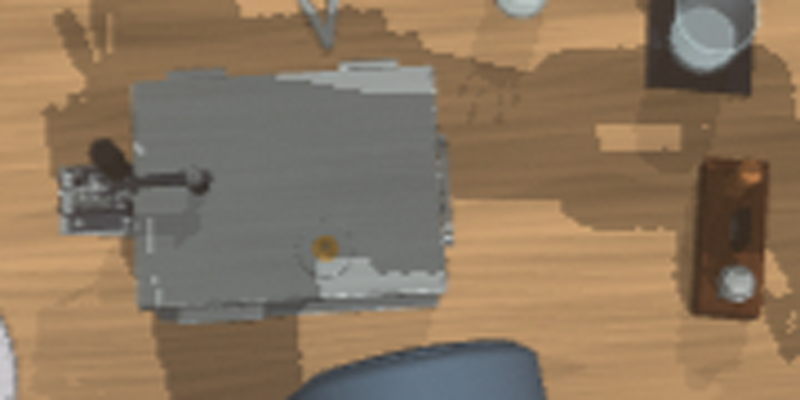

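View pics/s_box.png

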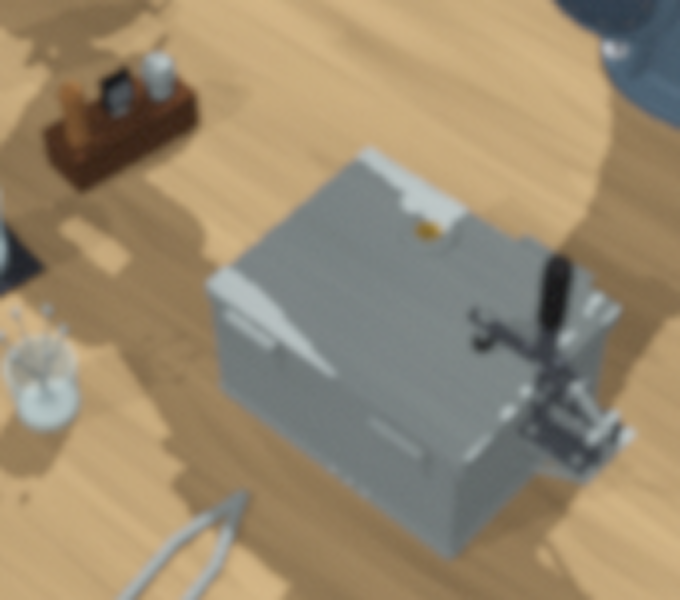

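```bash
cat > h.py <<'E'
import numpy as np, cv2
C={'scene':dict(f=446.9721867561409,cx=250.1538196830393,cy=199.38300861621607,k1=-0.054067391185294265,r=[1.13734649,2.47651116,-0.91092129],t=[0.36770533,-0.18611749,1.76687457]),
'top':dict(f=383.8398306137405,cx=253.7703210145712,cy=189.46937492474353,k1=-0.00978864030894824,r=[2.02353763,-2.16533345,0.25029573],t=[-0.00203676,0.57520724,1.46600924])}
def K(c): c=C[c]; return np.array([[c['f'],0,c['cx']],[0,c['f'],c['cy']],[0,0,1]]),np.array([c['k1'],0,0,0,0.]),np.array(c['r']),np.array(c['t'])
def proj(n,P):
    k,d,r,t=K(n); return cv2.projectPoints(np.atleast_2d(np.array(P,float)),r,t,k,d)[0][:,0]
def ray(n,p):
    k,d,r,t=K(n); u=cv2.undistortPoints(np.array(p,float).reshape(-1,1,2),k,d)[:,0]
    R=cv2.Rodrigues(r)[0]; return -R.T@t, np.c_[u,np.ones(len(u))]@R
def onz(n,p,z):
    o,v=ray(n,p); return o+v*((z-o[2])/v[:,2])[:,None]
def tri(ps,pt):
    A=[];b=[]
    for n,p in(('scene',ps),('top',pt)):
        o,v=ray(n,[p]); v=v[0]/np.linalg.norm(v[0]); M=np.eye(3)-np.outer(v,v); A.append(M); b.append(M@o)
    x=np.linalg.lstsq(np.vstack(A),np.hstack(b),rcond=None)[0]
    return x, [np.linalg.norm(A[i]@x-b[i]) for i in (0,1)]
E
python3 - <<'E'
from h import *
np.set_printoptions(precision=4,suppress=True)
for n in C: print(n,ray(n,[[0,0]])[0])
from bench import ctrl
for n in C:
    a=cv2.imread(f"pics/{n}0.png").astype(int)
    m=(a[...,2]-a[...,0]>45); 
    s={'scene':(190,206,260,285),'top':(205,225,238,250)}[n]
    if n=='scene': s=(190,205,262,282)
    else: s=(210,221,235,252)
    mm=np.zeros_like(m); mm[s[0]:s[1],s[2]:s[3]]=m[s[0]:s[1],s[2]:s[3]]
    ys,xs=np.nonzero(mm); print(n,'brass',xs.mean(),ys.mean(),len(xs), onz(n,[[xs.mean(),ys.mean()]],.146))
    # trace
    for q in('ice_box','block','key_head','clamp_grip','bottle0'):
        ctrl.camera(n)
        r=ctrl.trace(n,q)
        for i,d in enumerate(r[:2]):
            ys,xs=np.nonzero(d['region']); print(n,q,d['confidence'],xs.mean(),ys.mean(),len(xs)); np.save(f"pics/m_{n}_{q}_{i}.npy",d['region'])
E
```

```text
scene [1.1895 0.5778 1.2422]
top [ 0.2131 -0.0281  1.5601]
scene brass 272.57894736842104 196.52631578947367 19 [[0.4552 0.0077 0.146 ]]
scene ice_box 0.85 269.0405506509053 227.4096962442017 6683
scene block 0.73 195.31533101045295 173.37979094076655 574
scene block 0.29 299.2736842105263 222.30526315789473 380
scene clamp_grip 0.7 303.41911764705884 215.36764705882354 136
scene bottle0 0.9 402.97083725305737 273.59078080903106 1063
scene bottle0 0.64 404.1340782122905 238.89385474860336 895
top brass 242.70833333333334 215.5 24 [[0.4582 0.0076 0.146 ]]
top ice_box 0.79 231.15640038498557 202.98989412897015 4156
top block 0.92 332.5925925925926 214.58333333333334 432
top block 0.49 329.6637168141593 164.57522123893804 339
top key_head 0.44 153.676399026764 235.7396593673966 411
top clamp_grip 0.65 194.33333333333334 197.06060606060606 66
top bottle0 0.89 135.85655737704917 261.1004098360656 488
top bottle0 0.78 153.26046511627908 235.5093023255814 430
```

Run:
```python
from h import *
from scipy.optimize import least_squares
np.set_printoptions(precision=4,suppress=True)
print('clamp',tri((303.4,215.4),(194.3,197.06)))
for n in C:
    r=np.load(f"pics/m_{n}_clamp_grip_0.npy"); ys,xs=np.nonzero(r); print(n,onz(n,[[xs.mean(),ys.mean()]],.257))
# mask block: fit pose by IoU of silhouettes
def sil(n,x,y,w,lx,ly,h,z0=0):
    c,s=np.cos(w),np.sin(w)
    P=[[x+c*a*lx/2-s*b*ly/2,y+s*a*lx/2+c*b*ly/2,z0+h*k] for a in(-1,1) for b in(-1,1) for k in(0,1)]
    p=proj(n,P); m=np.zeros((384*4,512*4),np.uint8)
    hull=cv2.convexHull(((p+.5)*4).astype(np.float32)).round().astype(np.int32)
    cv2.fillConvexPoly(m,hull,1); return cv2.resize(m.astype(np.float32),(512,384),interpolation=cv2.INTER_AREA)
from scipy.optimize import minimize
for nm,d,x0 in(('ice_box',(.19,.25,.142),(.53,.03,0.0)),('block',(.14,.056,.045),(.48,-.25,0.0))):
    for cams in(('scene','top'),('scene',),('top',)):
        ms={n:np.load(f"pics/m_{n}_{nm}_0.npy").astype(np.float32) for n in cams}
        def cost(p):
            e=0
            for n in cams:
                m=ms[n]; s=sil(n,*p,*d); e+=np.abs(s-m).sum()/m.sum()
            return e
        best=None
        for w0 in(-.15,0,.15):
            r=minimize(cost,[x0[0],x0[1],w0],method='Nelder-Mead',options=dict(initial_simplex=[[x0[0]+a,x0[1]+b,w0+c] for a,b,c in((0,0,0),(.03,0,0),(0,.03,0),(0,0,.1))],xatol=1e-4))
            if best is None or r.fun<best.fun: best=r
        print(nm,cams,best.x,np.degrees(best.x[2]),best.fun)
a=cv2.imread("pics/scene0.png");b=cv2.imread("pics/top0.png")
A=cv2.resize(a[150:195,170:225],(550,450),interpolation=cv2.INTER_CUBIC)
B=cv2.resize(b[190:235,320:345],(250,450),interpolation=cv2.INTER_CUBIC)
cv2.imwrite("pics/key.png",np.hstack([A,B]))
```

```text
clamp (array([0.5187, 0.1702, 0.2444]), [np.float64(0.0009168754664118695), np.float64(0.0009168754664121604)])
scene [[0.5275 0.1745 0.257 ]]
top [[0.5152 0.1689 0.257 ]]
ice_box ('scene', 'top') [ 0.5192  0.036  -0.0115] -0.6588313727855619 0.2143271118402481
ice_box ('scene',) [ 0.517   0.0354 -0.0155] -0.8894131844505779 0.07625692337751389
ice_box ('top',) [ 0.5199  0.036  -0.0084] -0.4826300152444561 0.13555702567100525
block ('scene', 'top') [ 0.4612 -0.3558 -0.1898] -10.872583326016889 0.6979146599769592
block ('scene',) [ 0.4648 -0.3559 -0.1945] -11.143093331680383 0.309560090303421
block ('top',) [ 1.5495 -1.2779 -0.8398] -48.11748059555329 1.0
```

View pics/key.png

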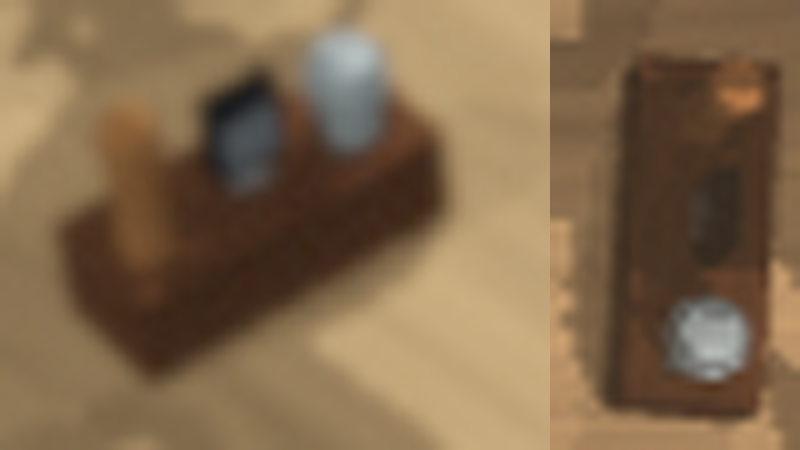

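Run:
```python
from h import *
np.set_printoptions(precision=4,suppress=True)
# key head top center (z~.093) in top; crop x10 origin (320,190)
def T(x,y): return ((x+.5)/10-.5+320,(y+.5)/10-.5+190)
def S(x,y): return ((x+.5)/10-.5+170,(y+.5)/10-.5+150)
print('block bottom-left? top face corners', onz('top',[T(85,65),T(228,65),T(212,412),T(65,405)],.045))
print('block bottom corners scene', onz('scene',[S(155,378),S(445,215),S(75,285)],0.0))
print('block top corners scene', onz('scene',[S(62,232),S(155,300),S(440,140),S(345,75)],0.045))
print('key top center T', onz('top',[T(168,218)],.088), 'ends',onz('top',[T(186,165),T(155,265),T(190,262)],.093))
print('stopper ball top',onz('top',[T(158,338)],.090), 'muddler',onz('top',[T(190,95)],.107))
print('key S', onz('scene',[S(237,112)],.093), onz('scene',[S(207,102),S(262,70)],.093),onz('scene',[S(250,190)],.045))
print('stopper S',onz('scene',[S(345,62)],.090),'mud S',onz('scene',[S(128,105)],.107))
```

```text
block bottom-left? top face corners [[ 0.5316 -0.3387  0.045 ]
 [ 0.5276 -0.3963  0.045 ]
 [ 0.3883 -0.373   0.045 ]
 [ 0.3951 -0.3154  0.045 ]]
block bottom corners scene [[ 0.5327 -0.3454  0.    ]
 [ 0.4028 -0.3206  0.    ]
 [ 0.5198 -0.4031  0.    ]]
block top corners scene [[ 0.5289 -0.391   0.045 ]
 [ 0.5302 -0.3396  0.045 ]
 [ 0.4046 -0.3166  0.045 ]
 [ 0.4029 -0.3685  0.045 ]]
key top center T [[ 0.4597 -0.3552  0.088 ]] ends [[ 0.4792 -0.3635  0.093 ]
 [ 0.4409 -0.3469  0.093 ]
 [ 0.4411 -0.3606  0.093 ]]
stopper ball top [[ 0.413  -0.3454  0.09  ]] muddler [[ 0.504  -0.3651  0.107 ]]
key S [[ 0.4733 -0.3473  0.093 ]] [[ 0.4767 -0.3594  0.093 ]
 [ 0.4522 -0.3558  0.093 ]] [[ 0.4689 -0.3528  0.045 ]]
stopper S [[ 0.4277 -0.3378  0.09  ]] mud S [[ 0.5048 -0.3688  0.107 ]]
```

Emit:
move_arm(rows="0 0 -2.5 0 0 0 0;0 0 -2.5 0 0 0 0;-2.82 -2.89 0 0 0 0 0;-2.82 -2.89 0 0 0 0 0;-2.82 -2.89 0 0 0 0 0;-2.82 -2.89 0 0 0 0 0;-2.82 -2.89 0 0 0 0 0;-2.82 -2.89 0 0 0 0 0;-2.82 -2.89 0 0 0 0 0;-2.82 -2.89 0 0 0 0 0;-2.82 -2.89 0 0 0 0 0;-2.82 -2.89 0 0 0 0 0;-2.82 -2.89 0 0 0 0 0;-2.82 -2.89 0 0 0 0 0;-2.82 -2.89 0 0 0 0 0;-2.82 -2.89 0 0 0 0 0;-2.82 -2.89 0 0 0 0 0;-2.82 -2.89 0 0 0 0 0;-2.82 -2.89 0 0 0 0 0;-2.82 -2.89 0 0 0 0 0")

```text
time_s: 4.1
eef_pos: [0.5157, 0.1008, 0.354]
eef_rot: [-0.0, 0.81, -0.586, 0.0]
wrist_force: [0.4, -0.4, 0.3]
opening: 0.0
```

Emit:
move_arm(rows="0 0 0 0 0 -8.5 0;0 0 0 0 0 -8.5 0;0 0 0 0 0 -8.5 0;0 0 0 0 0 -8.5 0;0 0 0 0 0 -8.5 0;0 0 0 0 0 -8.5 0;0 0 0 0 0 -8.5 0;0 0 0 0 0 -8.5 0;0 0 0 0 0 -8.5 0;0 0 0 0 0 -8.5 0;0 0 0 0 0 -8.5 0;0 0 0 0 0 -8.5 0;0 0 0 0 0 -8.5 0;0 0 0 0 0 -8.5 0;0 0 0 0 0 -8.5 0;0 0 0 0 0 -8.5 0;0 0 0 0 0 -8.5 0;0 0 0 0 0 -8.5 0;0 0 0 0 0 -8 0")

```text
time_s: 6.0
eef_pos: [0.5151, 0.099, 0.3539]
eef_rot: [0.0, 0.709, 0.705, 0.0]
wrist_force: [0.2, -0.3, -0.2]
opening: 0.003
```

```bash
cat >> h.py <<'E'
def st(o):
    w,x,y,z=o['eef_rot']; from scipy.spatial.transform import Rotation as R
    M=R.from_quat([x,y,z,w]).as_matrix()
    print('t',round(o['time_s'],2),'pos',np.round(o['eef_pos'],4),'xdir',np.round(np.degrees(np.arctan2(M[1,0],M[0,0])),2),'zax',np.round(M[:,2],3),'F',np.round(o['wrist_force'],1),'T',np.round(o['torque'],2),'open',round(o['opening'],3),'q',np.round(o['q'],2))
    return M
E
python3 - <<'E'
from h import *
from bench import ctrl
st(ctrl.get_obs())
for n in C:
    c=ctrl.camera(n); cv2.imwrite(f"pics/{n}1.png",c["color"])
a=cv2.imread("pics/scene1.png");b=cv2.imread("pics/top1.png")
A=cv2.resize(a[150:270,240:340],(500,600),interpolation=cv2.INTER_CUBIC)
B=cv2.resize(b[150:250,170:220],(300,600),interpolation=cv2.INTER_CUBIC)
cv2.imwrite("pics/p1.png",np.hstack([A,B]))
E
```

```text
t 6.0 pos [0.5151 0.099  0.3539] xdir 89.61 zax [ 0.  0. -1.] F [ 0.2 -0.3 -0.2] T [-0.07 -0.04 -0.  ] open 0.003 q [-0.04  0.03  1.67  0.    1.44 -1.6 ]
```

View pics/p1.png

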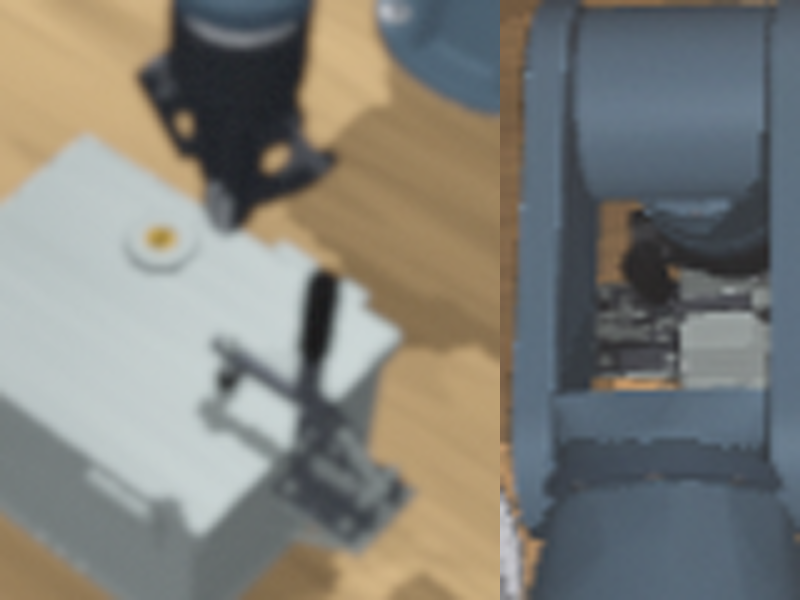

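Run:
```python
from h import *
p=np.array([.5151,.099,.3539])
for d in([0,0,0],[0,0,-.073],[0,.05,0],[0,.05,-.03],[0,.04,-.03],[0,.05,-.02],[0,-.05,-.02],[0,.015,-.06]):
    q=proj('scene',p+np.array(d))[0]; print(d,((q-[240,150]+.5)*5).round())
for P in([.518,.17,.257],[.518,.17,.29],[.518,.17,.224],[.522,.172,.257],[.522,.172,.29],[.522,.172,.224]): print(P,((proj('scene',P)[0]-[240,150]+.5)*5).round(),((proj('top',P)[0]-[170,150]+.5)*6+[500,0]).round())
```

```text
[0, 0, 0] [234. 134.]
[0, 0, -0.073] [228. 222.]
[0, 0.05, 0] [308. 179.]
[0, 0.05, -0.03] [304. 216.]
[0, 0.04, -0.03] [290. 207.]
[0, 0.05, -0.02] [306. 203.]
[0, -0.05, -0.02] [162. 116.]
[0, 0.015, -0.06] [251. 220.]
[0.518, 0.17, 0.257] [323. 315.] [647. 281.]
[0.518, 0.17, 0.29] [328. 278.] [638. 268.]
[0.518, 0.17, 0.224] [319. 351.] [656. 293.]
[0.522, 0.172, 0.257] [322. 321.] [643. 274.]
[0.522, 0.172, 0.29] [326. 284.] [634. 262.]
[0.522, 0.172, 0.224] [318. 357.] [652. 287.]
```

Emit:
move_arm(rows="0 0.4 0 0 0 8.2 0;0 0 0 0 0 8.2 0;0 0 0 0 0 8.2 0;0 0 0 0 0 8.2 0;0 0 0 0 0 8.2 0;0 0 0 0 0 8.2 0;0 0 0 0 0 8.2 0;0 0 0 0 0 8.2 0;0 0 0 0 0 8.2 0;0 0 0.8 0 0 8.2 0;0 0 0.9 0 0 8.2 0;0 -1 0.8 0 0 0 0;0 -1 0.8 0 0 0 0;0 -1 0 0 0 0 0;0 -0.8 0 0 0 0 0;0 0 0 0 0 0 0")

```text
time_s: 7.7
eef_pos: [0.5198, 0.1384, 0.3214]
eef_rot: [-0.0, 1.0, -0.007, 0.0]
wrist_force: [-0.6, 0.9, 0.4]
opening: -0.0
```

Run:
```python
from h import *
from bench import ctrl
st(ctrl.get_obs())
c=ctrl.camera('scene')['color']
cv2.imwrite("pics/p2.png",cv2.resize(c[150:270,240:340],(500,600),interpolation=cv2.INTER_CUBIC))
```

```text
t 7.7 pos [0.5198 0.1384 0.3214] xdir -0.8 zax [ 0.001  0.    -1.   ] F [-0.6  0.9  0.4] T [ 0.02 -0.05  0.03] open -0.0 q [0.04 0.08 1.68 0.   1.38 0.05]
```

View pics/p2.png

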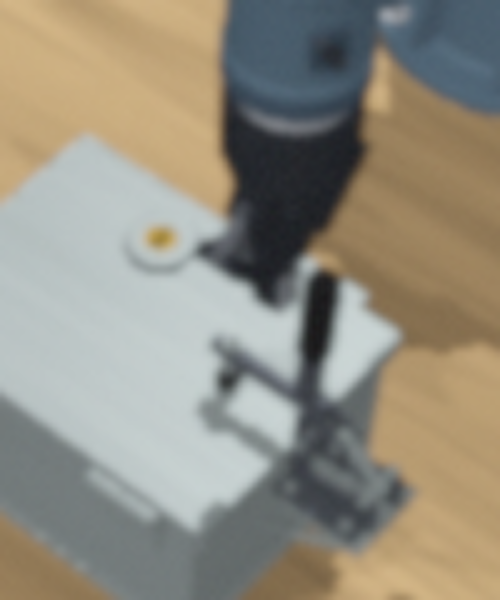

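Emit:
move_arm(rows="0 -0.3 0 0 0 0 0;0 -0.3 0 0 0 0 0;0 -0.3 0 0 0 0 0;0 -0.2 0 0 0 0 0;0 -0.2 0 0 0 0 0;0 0 0 0 0 0 0")

```text
time_s: 8.35
eef_pos: [0.5201, 0.1497, 0.3212]
eef_rot: [0.0, 1.0, -0.008, 0.0]
wrist_force: [-0.7, -2.1, 3.0]
opening: -0.001
```

Emit:
move_arm(rows="0 -0.2 0 0 0 0 0;0 -0.2 0 0 0 0 0;0 -0.2 0 0 0 0 0;0 -0.2 0 0 0 0 0;0 0 0 0 0 0 0")

```text
time_s: 8.85
eef_pos: [0.52, 0.1584, 0.3207]
eef_rot: [-0.0, 1.0, -0.008, -0.0]
wrist_force: [-0.3, 0.1, 0.3]
opening: 0.003
```

Run:
```python
from h import *
from bench import ctrl
c=ctrl.camera('scene')['color']
cv2.imwrite("pics/p3.png",cv2.resize(c[150:270,240:360],(600,600),interpolation=cv2.INTER_CUBIC))
```

```text
(no output)
```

View pics/p3.png

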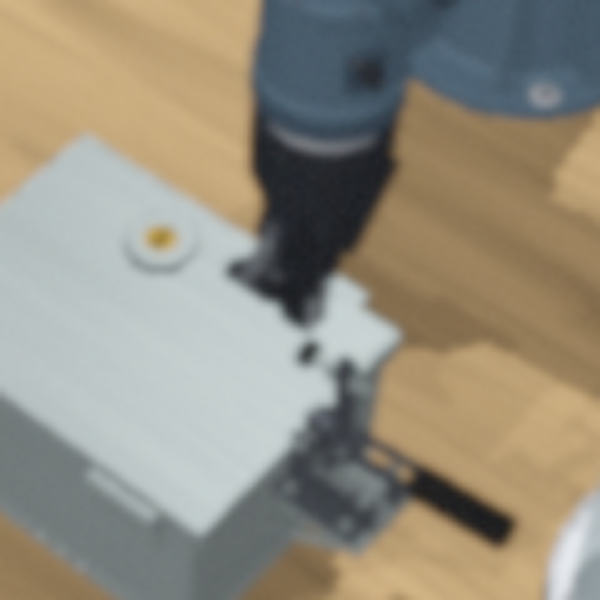

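Emit:
move_arm(rows="0 0 -2 0 0 0 0;0 0 -2 0 0 0 0;-0.4 3.95 0 0 0 0 0;-0.4 3.95 0 0 0 0 0;-0.4 3.95 0 0 0 0 0;-0.4 3.95 0 0 0 0 0;-0.4 3.95 0 0 0 0 0;-0.4 3.95 0 0 0 0 0;-0.4 3.95 0 0 0 0 0;-0.4 3.95 0 0 0 0 0;-0.4 3.95 0 0 0 0 0.6;-0.4 3.95 0 0 0 0 0.6;-0.4 3.95 0 0 0 0 0.6;-0.4 3.95 0 0 0 0 0.6;-0.3 3.95 0 0 0 0 0.6")

```text
time_s: 10.4
eef_pos: [0.4603, -0.3563, 0.3609]
eef_rot: [-0.0, 1.0, -0.008, 0.0]
wrist_force: [0.8, 0.2, -0.3]
opening: 0.6
```

Emit:
move_arm(rows="0 0 0 0 0 -8 0.6;0 0 0 0 0 -8 0.6;0 0 0 0 0 -8 0.6;0 0 0 0 0 -8 0.6;0 0 0 0 0 -8 0.6;0 0 0 0 0 -8 0.6;0 0 0 0 0 -8 0.6;0 0 0 0 0 -8 0.6;0 0 0 0 0 -8 0.6;0 0 0 0 0 -8 0.6;0 0 0 0 0 0 0.6")

```text
time_s: 11.5
eef_pos: [0.4607, -0.3546, 0.3608]
eef_rot: [-0.0, 0.771, 0.637, 0.0]
wrist_force: [-1.3, -0.8, -0.9]
opening: 0.601
```

Run:
```python
from h import *
from bench import ctrl
o=ctrl.get_obs();st(o)
for n in C:
    c=ctrl.camera(n); cv2.imwrite(f"pics/{n}2.png",c["color"])
a=cv2.imread("pics/scene2.png");b=cv2.imread("pics/top2.png")
cv2.imwrite("pics/p4.png",cv2.resize(a[110:200,150:250],(666,600),interpolation=cv2.INTER_CUBIC))
```

```text
t 11.5 pos [ 0.4607 -0.3546  0.3608] xdir 79.13 zax [ 0.  0. -1.] F [-1.3 -0.8 -0.9] T [ 0.04 -0.05 -0.02] open 0.601 q [-0.86  0.15  1.52  0.    1.47 -2.24]
```

View pics/p4.png

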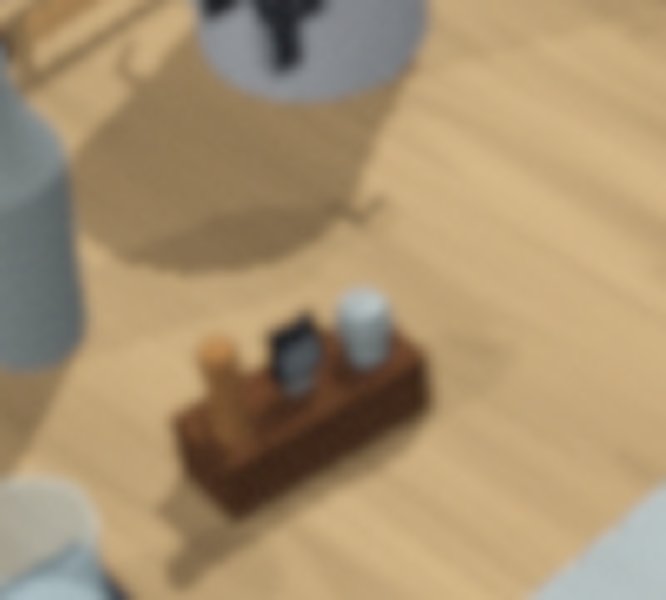

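View pics/top2.png

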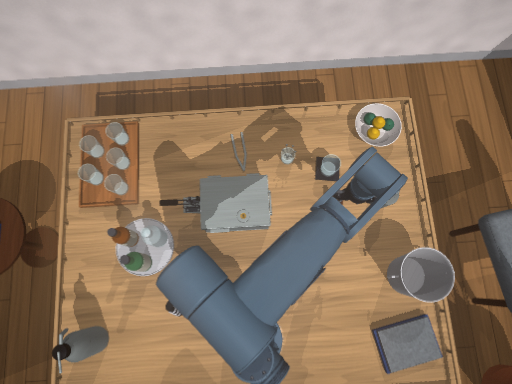

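Run:
```python
from h import *
np.set_printoptions(precision=4,suppress=True)
def boxp(x,y,w,lx,ly,z0,h):
    c,s=np.cos(w),np.sin(w)
    return np.array([[x+c*a*lx/2-s*b*ly/2,y+s*a*lx/2+c*b*ly/2,z0+h*k] for k in(0,1) for a,b in((-1,-1),(1,-1),(1,1),(-1,1))])
E=[(0,1),(1,2),(2,3),(3,0),(4,5),(5,6),(6,7),(7,4),(0,4),(1,5),(2,6),(3,7)]
def draw(im,n,P,x0,y0,s,col):
    p=(proj(n,P)-[x0,y0]+.5)*s
    for i,j in E: cv2.line(im,tuple(p[i].round().astype(int).tolist()),tuple(p[j].round().astype(int).tolist()),col,1)
x,y,w=.463,-.3555,np.radians(-10.9)
a=cv2.imread("pics/scene2.png");b=cv2.imread("pics/top0.png")
A=cv2.resize(a[150:195,170:225],(660,540),interpolation=cv2.INTER_CUBIC)
B=cv2.resize(b[190:235,320:345],(300,540),interpolation=cv2.INTER_CUBIC)[:,:]
for im,n,x0,y0 in((A,'scene',170,150),(B,'top',320,190)):
    draw(im,n,boxp(x,y,w,.14,.056,0,.045),x0,y0,12,(0,255,255))
    draw(im,n,boxp(x,y,w,.034,.012,.053,.04),x0,y0,12,(0,255,0))
cv2.imwrite("pics/ov1.png",np.hstack([A,B])[:,:800] if False else cv2.resize(np.hstack([A,B]),(800,450)))
# lock
a=cv2.imread("pics/scene2.png");b=cv2.imread("pics/top2.png")
for n,im,s in(('scene',a,(190,206,262,282)),('top',b,(205,226,233,254))):
    m=(im.astype(int)[...,2]-im[...,0].astype(int)); sub=np.clip(m[s[0]:s[1],s[2]:s[3]]-25,0,None).astype(float)
    print(n,sub.max()); yy,xx=np.mgrid[s[0]:s[1],s[2]:s[3]]; u=(sub*xx).sum()/sub.sum(); v=(sub*yy).sum()/sub.sum(); print(u,v,onz(n,[[u,v]],.146))
xb,yb,wb=.519,.036,np.radians(-.7)
A=cv2.resize(a[165:295,210:335],(577,600),interpolation=cv2.INTER_CUBIC)
s=600/130
B=cv2.resize(b[165:245,190:280],(675,600),interpolation=cv2.INTER_CUBIC)
draw(A,'scene',boxp(xb,yb,wb,.19,.25,0,.142),210,165,s,(0,0,255))
draw(B,'top',boxp(xb,yb,wb,.19,.25,0,.142),190,165,7.5,(0,0,255))
cv2.imwrite("pics/ov2.png",A);cv2.imwrite("pics/ov3.png",B)
```

```text
scene 76.0
272.2106210621062 196.7047704770477 [[0.4566 0.0073 0.146 ]]
top 79.0
242.70855263157895 215.35657894736843 [[0.4587 0.0075 0.146 ]]
```

View pics/ov1.png

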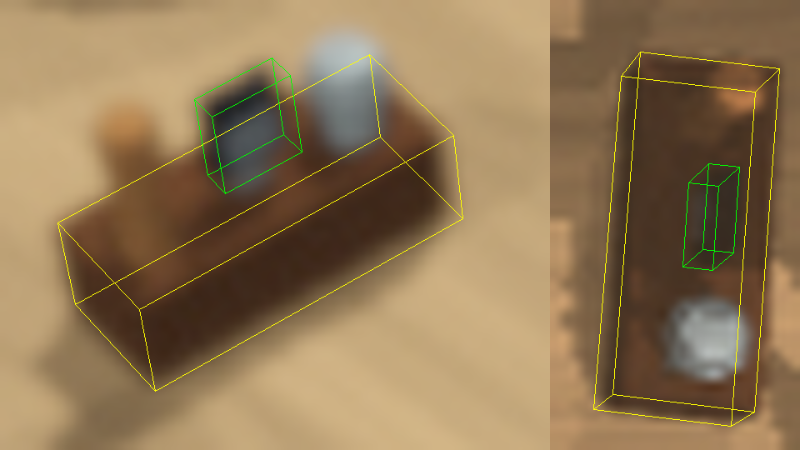

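View pics/ov2.png

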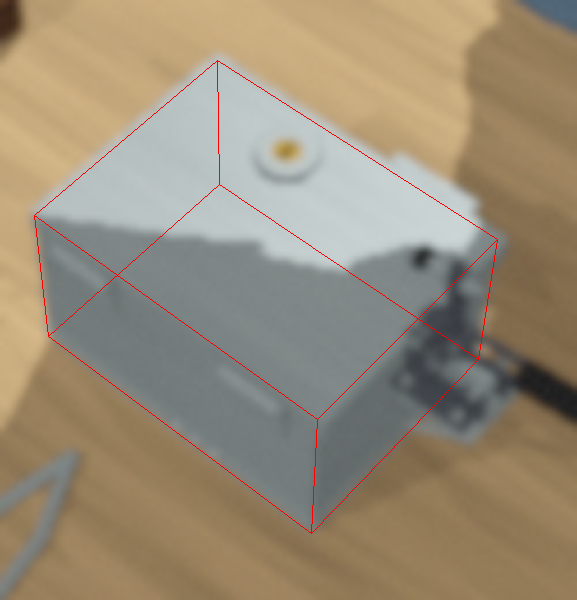

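View pics/ov3.png

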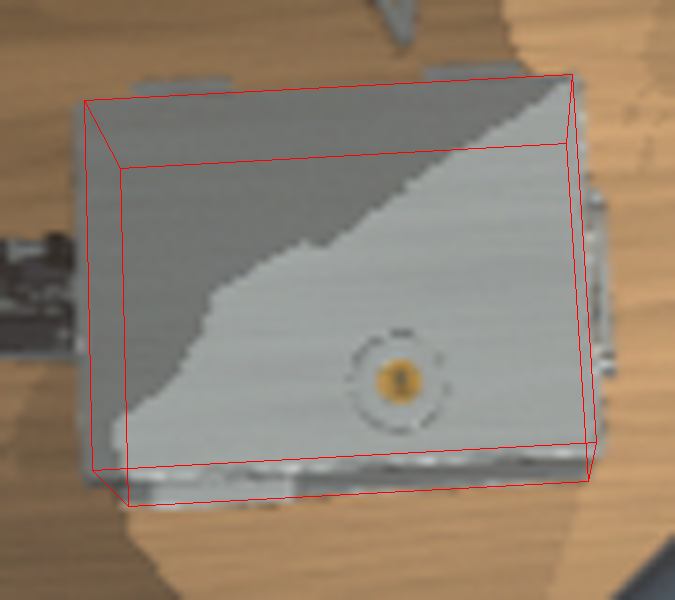

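Emit:
move_arm(rows="0 0.2 3.5 0 0 0 0.6;0 0 4 0 0 0 0.6;0 0 4 0 0 0 0.6;0 0 4 0 0 0 0.6;0 0 3 0 0 0 0.6;0 0 2 0 0 0 0.6;0 0 1.5 0 0 0 0.6;0 0 0.8 0 0 0 0.6;0 0 0.5 0 0 0 0.6;0 0 0 0 0 0 0.6")

```text
time_s: 12.6
eef_pos: [0.4628, -0.3552, 0.1281]
eef_rot: [0.0, 0.771, 0.636, 0.0]
wrist_force: [0.9, 0.4, -0.1]
opening: 0.597
```

Run:
```python
from h import *
from bench import ctrl
o=ctrl.get_obs();st(o)
c=ctrl.camera('scene')["color"]; cv2.imwrite("pics/scene3.png",c)
cv2.imwrite("pics/p5.png",cv2.resize(c[130:200,155:235],(685,600),interpolation=cv2.INTER_CUBIC))
```

```text
t 12.6 pos [ 0.4628 -0.3552  0.1281] xdir 79.03 zax [ 0. -0. -1.] F [ 0.9  0.4 -0.1] T [ 0.02  0.03 -0.01] open 0.597 q [-0.86  0.41  1.7  -0.    1.02 -2.24]
```

View pics/p5.png

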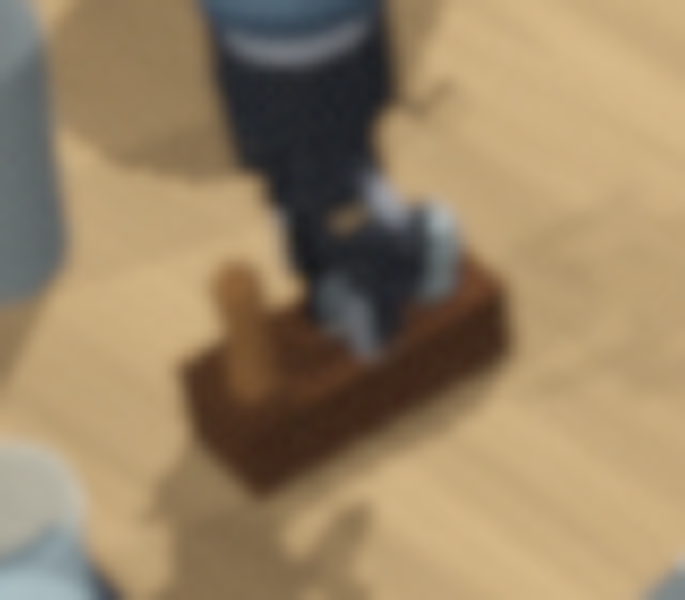

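Emit:
move_arm(rows="0 0 0 0 0 0 0.3;0 0 0 0 0 0 0.1;0 0 0 0 0 0 0;0 0 0 0 0 0 0;0 0 0 0 0 0 0;0 0 0 0 0 0 0")

```text
time_s: 13.25
eef_pos: [0.4628, -0.3578, 0.1293]
eef_rot: [0.003, 0.771, 0.636, -0.001]
wrist_force: [-1.5, -7.5, -0.5]
opening: 0.132
```

Run:
```python
from h import *
from bench import ctrl
st(ctrl.get_obs())
```

```text
t 13.25 pos [ 0.4628 -0.3578  0.1293] xdir 79.06 zax [ 0.001 -0.006 -1.   ] F [-1.5 -7.5 -0.5] T [-1.51  0.47  0.04] open 0.132 q [-0.86  0.41  1.7  -0.    1.02 -2.24]
```

Emit:
move_arm(rows="-0.15 0 0 0 0 0 0;-0.15 0 0 0 0 0 0;0 0 0 0 0 0 0")

```text
time_s: 13.55
eef_pos: [0.4625, -0.3584, 0.1286]
eef_rot: [0.001, 0.771, 0.636, 0.0]
wrist_force: [-0.0, -2.4, 3.4]
opening: 0.133
```

Run:
```python
from h import *
from bench import ctrl
st(ctrl.get_obs())
```

```text
t 13.55 pos [ 0.4625 -0.3584  0.1286] xdir 79.06 zax [ 0.001 -0.001 -1.   ] F [-0.  -2.4  3.4] T [-0.26  0.02 -0.  ] open 0.133 q [-0.86  0.42  1.7   0.    1.03 -2.24]
```

Emit:
move_arm(rows="-0.06 0 -0.3 0 0 0 0;0 0 -0.6 0 0 0 0;0 0 -1 0 0 0 0;0 0 -2 0 0 0 0;0 0 -3 0 0 0 0;0 0 -4 0 0 0 0;0 0 -4 0 0 0 0;0 0 -3 0 0 0 0;0 0 0 0 0 0 0;0 0 0 0 0 0 0")

```text
time_s: 14.55
eef_pos: [0.462, -0.358, 0.3079]
eef_rot: [0.0, 0.771, 0.637, 0.0]
wrist_force: [0.3, -0.1, -0.4]
opening: 0.134
```

Run:
```python
from h import *
from bench import ctrl
o=ctrl.get_obs();st(o)
c=ctrl.camera('scene')["color"]; cv2.imwrite("pics/scene4.png",c)
p=o['eef_pos']; print(proj('scene',[p,p-[0,0,.0539],p-[0,0,.112]]))
cv2.imwrite("pics/p6.png",cv2.resize(c[90:190,140:240],(600,600),interpolation=cv2.INTER_CUBIC))
```

```text
t 14.55 pos [ 0.462  -0.358   0.3079] xdir 79.09 zax [ 0.001 -0.    -1.   ] F [ 0.3 -0.1 -0.4] T [ 0.01 -0.02 -0.  ] open 0.134 q [-0.86  0.2   1.58  0.    1.36 -2.24]
[[185.96655484 111.23403004]
 [187.97542727 123.82471098]
 [190.02919727 136.66764251]]
```

View pics/p6.png

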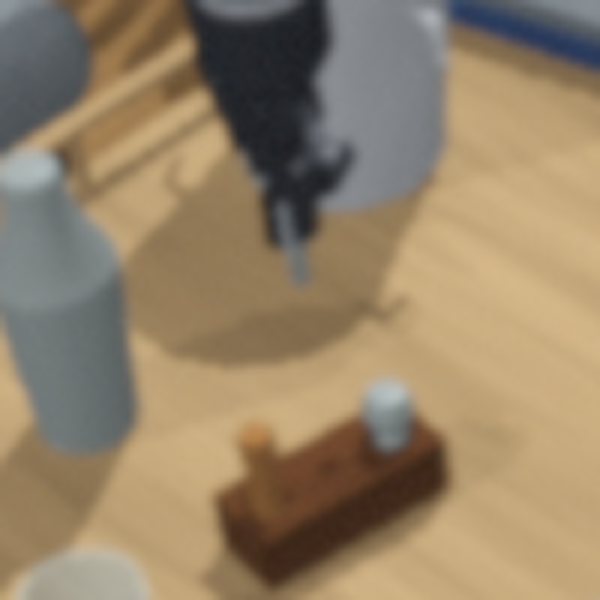

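Emit:
move_arm(rows="2 -0.41 0 0 0 0 0;3.98 -0.817 0 0 0 0 0;3.98 -0.817 0 0 0 0 0;3.98 -0.817 0 0 0 0 0;3.98 -0.817 0 0 0 0 0;3.98 -0.817 0 0 0 0 0;3.98 -0.817 0 0 0 0 0;3.98 -0.817 0 0 0 0 0;3.98 -0.817 0 0 0 0 0;1.98 -0.41 0 0 0 0 0;0 0 0.5 0 0 -5.1 0;0 0 1.5 0 0 -5.1 0;0 0 1 0 0 0 0;0 0 0.4 0 0 0 0;0 0 0 0 0 0 0;0 0 0 0 0 0 0")

```text
time_s: 16.2
eef_pos: [0.4578, 0.0069, 0.2729]
eef_rot: [-0.0, 0.712, 0.702, -0.0]
wrist_force: [-0.2, 0.4, 0.1]
opening: 0.133
```

Run:
```python
from h import *
from bench import ctrl
o=ctrl.get_obs();st(o)
c=ctrl.camera('scene')["color"]; cv2.imwrite("pics/scene5.png",c)
p=o['eef_pos']; print(proj('scene',[p-[0,0,.1136],[.4566,.0073,.146]]))
cv2.imwrite("pics/p7.png",cv2.resize(c[165:215,240:300],(720,600),interpolation=cv2.INTER_CUBIC))
c=ctrl.camera('top')["color"]; cv2.imwrite("pics/top5.png",c)
cv2.imwrite("pics/p8.png",cv2.resize(c[190:240,210:270],(720,600),interpolation=cv2.INTER_CUBIC))
```

```text
t 16.2 pos [0.4578 0.0069 0.2729] xdir 89.18 zax [-0.  0. -1.] F [-0.2  0.4  0.1] T [-0.04 -0.    0.  ] open 0.133 q [-0.25 -0.06  1.92  0.    1.28 -1.8 ]
[[271.96569113 194.16720841]
 [272.20674342 196.71495453]]
```

View pics/p7.png

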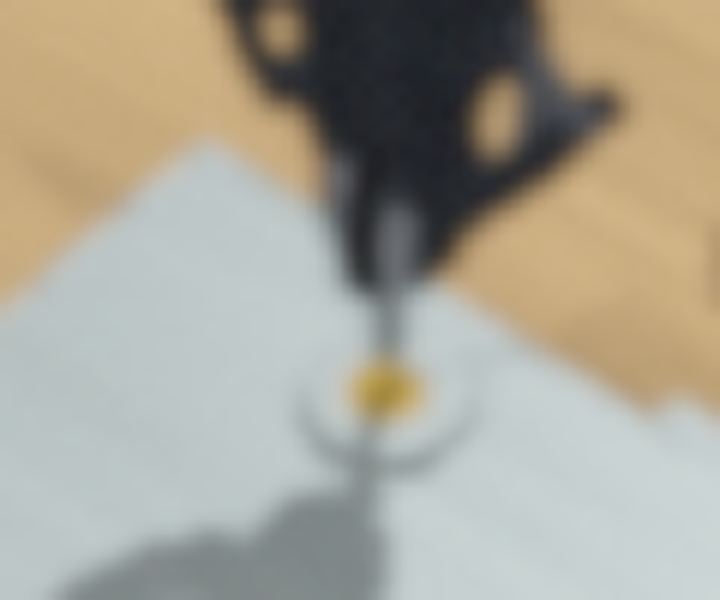

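View pics/p8.png

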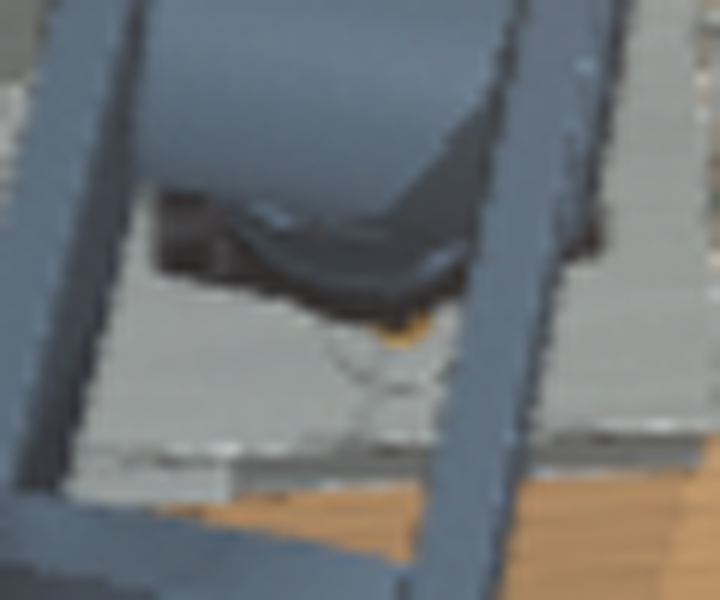

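Emit:
move_arm(rows="0 -0.1 0.4 0 0 0 0;0 0 0.4 0 0 0 0;0 0 0.3 0 0 0 0;0 0 0.2 0 0 0 0;0 0 0.2 0 0 0 0;0 0 0.2 0 0 0 0;0 0 0 0 0 0 0")

```text
time_s: 17.0
eef_pos: [0.4567, 0.0071, 0.2556]
eef_rot: [-0.0, 0.712, 0.703, -0.0]
wrist_force: [0.5, 0.3, -0.4]
opening: 0.133
```

Run:
```python
from h import *
from bench import ctrl
st(ctrl.get_obs())
```

```text
t 17.0 pos [0.4567 0.0071 0.2556] xdir 89.26 zax [-0.  0. -1.] F [ 0.5  0.3 -0.4] T [ 0.01  0.02 -0.01] open 0.133 q [-0.25 -0.04  1.94  0.    1.24 -1.8 ]
```

Emit:
move_arm(rows="0 0 0.2 0 0 0 0;0 0 0.2 0 0 0 0;0 0 0.1 0 0 0 0;0 0 0 0 0 0 0")

```text
time_s: 17.4
eef_pos: [0.4569, 0.0071, 0.2509]
eef_rot: [0.0, 0.712, 0.703, 0.0]
wrist_force: [1.5, 0.6, -1.8]
opening: 0.128
```

Run:
```python
from h import *
from bench import ctrl
st(ctrl.get_obs())
```

```text
t 17.4 pos [0.4569 0.0071 0.2509] xdir 89.26 zax [ 0.001 -0.    -1.   ] F [ 1.5  0.6 -1.8] T [ 0.02 -0.34  0.02] open 0.128 q [-0.25 -0.03  1.95  0.    1.23 -1.8 ]
```

Emit:
move_arm(rows="0 0.04 0.1 0 0 3 0;0 0 0.1 0 0 -6 0;0 0 0.1 0 0 6 0;0 0 0.1 0 0 -6 0;0 0 0.1 0 0 6 0;0 0 0 0 0 -3 0")

```text
time_s: 18.0
eef_pos: [0.4571, 0.0071, 0.2458]
eef_rot: [-0.0, 0.712, 0.702, -0.0]
wrist_force: [-0.4, -0.3, 0.3]
opening: 0.135
```

Run:
```python
from h import *
from bench import ctrl
st(ctrl.get_obs())
```

```text
t 18.0 pos [0.4571 0.0071 0.2458] xdir 89.14 zax [-0.  0. -1.] F [-0.4 -0.3  0.3] T [ 0.06 -0.14 -0.01] open 0.135 q [-0.25 -0.02  1.95 -0.    1.22 -1.8 ]
```

Emit:
move_arm(rows="0 0 0.1 0 0 3 0;0 0 0.1 0 0 -6 0;0 0 0.1 0 0 6 0;0 0 0.1 0 0 -6 0;0 0 0.1 0 0 6 0;0 0 0 0 0 -6 0;0 0 0 0 0 3 0")

```text
time_s: 18.7
eef_pos: [0.4571, 0.007, 0.2413]
eef_rot: [0.0, 0.711, 0.703, -0.0]
wrist_force: [-1.1, -1.2, 2.8]
opening: 0.137
```

Run:
```python
from h import *
from bench import ctrl
o=ctrl.get_obs();st(o)
c=ctrl.camera('scene')["color"]; cv2.imwrite("pics/scene6.png",c)
cv2.imwrite("pics/p9.png",cv2.resize(c[165:215,240:300],(720,600),interpolation=cv2.INTER_CUBIC))
p=o['eef_pos']
print((proj('scene',[p-[0,0,.0556+.02],p-[0,0,.0556+.028],[.457,.0071,.146],p-[0,0,.1136]])-[240,165]+.5)*12)
```

```text
t 18.7 pos [0.4571 0.007  0.2413] xdir 89.4 zax [-0. -0. -1.] F [-1.1 -1.2  2.8] T [-0.19  0.24  0.05] open 0.137 q [-0.25 -0.02  1.96 -0.    1.21 -1.81]
[[391.93065569 339.01576947]
 [391.3403589  358.66201259]
 [390.9551984  387.08342414]
 [389.16794684 430.85550195]]
```

View pics/p9.png

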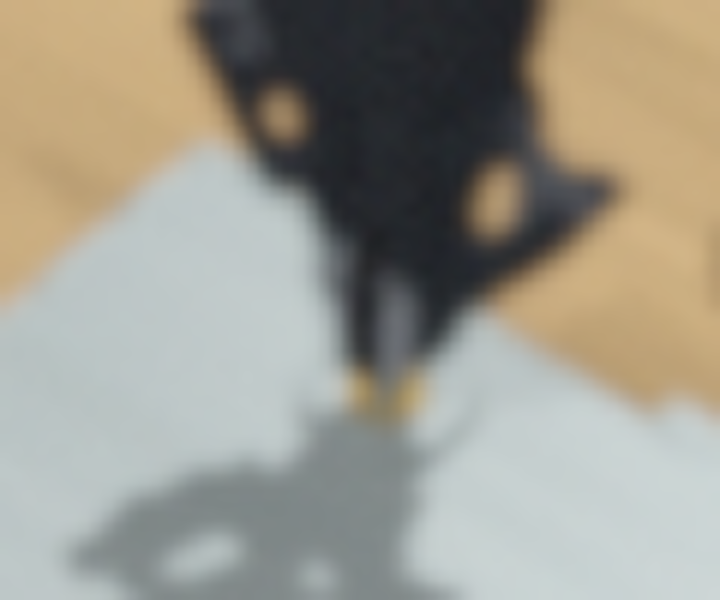

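Emit:
move_arm(rows="0 0 0.1 0 0 4 0;0 0 0.1 0 0 -8 0;0 0 0.1 0 0 8 0;0 0 0.1 0 0 -8 0;0 0 0.1 0 0 8 0;0 0 0 0 0 -8 0;0 0 0 0 0 4 0")

```text
time_s: 19.45
eef_pos: [0.4574, 0.0072, 0.2369]
eef_rot: [0.0, 0.71, 0.704, 0.0]
wrist_force: [-1.4, 1.4, 8.5]
opening: 0.136
```

Run:
```python
from h import *
from bench import ctrl
st(ctrl.get_obs())
```

```text
t 19.45 pos [0.4574 0.0072 0.2369] xdir 89.54 zax [ 0.001  0.    -1.   ] F [-1.4  1.4  8.5] T [0.28 0.26 0.01] open 0.136 q [-0.24 -0.01  1.96  0.    1.19 -1.81]
```

Emit:
move_arm(rows="0 0 0.05 0 0 4 0;0 0 0.05 0 0 -8 0;0 0 0.05 0 0 8 0;0 0 0.05 0 0 -8 0;0 0 0.05 0 0 8 0;0 0 0 0 0 -8 0;0 0 0 0 0 4 0")

```text
time_s: 20.15
eef_pos: [0.4575, 0.007, 0.2338]
eef_rot: [0.001, 0.71, 0.704, 0.0]
wrist_force: [-0.3, -1.2, 1.9]
opening: 0.135
```

Run:
```python
from h import *
from bench import ctrl
st(ctrl.get_obs())
```

```text
t 20.15 pos [0.4575 0.007  0.2338] xdir 89.54 zax [ 0.001 -0.    -1.   ] F [-0.3 -1.2  1.9] T [ 0.01 -0.15 -0.01] open 0.135 q [-0.25 -0.01  1.96 -0.    1.19 -1.81]
```

Pin yielded. About 4 mm to go.

Emit:
move_arm(rows="0 0 0.1 0 0 4 0;0 0 0.1 0 0 -8 0;0 0 0.1 0 0 8 0;0 0 0.1 0 0 -8 0;0 0 0 0 0 4 0;0 0 0 0 0 0 0")

```text
time_s: 20.75
eef_pos: [0.4576, 0.0068, 0.2299]
eef_rot: [0.001, 0.712, 0.702, 0.0]
wrist_force: [0.5, -1.8, 2.5]
opening: 0.133
```

Run:
```python
from h import *
from bench import ctrl
st(ctrl.get_obs())
```

```text
t 20.75 pos [0.4576 0.0068 0.2299] xdir 89.23 zax [ 0.001 -0.001 -1.   ] F [ 0.5 -1.8  2.5] T [-0.31 -0.2   0.04] open 0.133 q [-0.25 -0.    1.96 -0.    1.18 -1.8 ]
```

Emit:
move_arm(rows="0 0 0.1 0 0 3 0;0 0 0.1 0 0 -6 0;0 0 0 0 0 3 0;0 0 0 0 0 0 0")

```text
time_s: 21.15
eef_pos: [0.458, 0.0068, 0.2294]
eef_rot: [0.001, 0.711, 0.703, 0.0]
wrist_force: [-3.5, -0.7, 14.5]
opening: 0.134
```

Run:
```python
from h import *
from bench import ctrl
o=ctrl.get_obs();st(o)
c=ctrl.camera('scene')["color"]; cv2.imwrite("pics/scene7.png",c)
cv2.imwrite("pics/p10.png",cv2.resize(c[165:215,240:300],(720,600),interpolation=cv2.INTER_CUBIC))
```

```text
t 21.15 pos [0.458  0.0068 0.2294] xdir 89.29 zax [ 0.002 -0.001 -1.   ] F [-3.5 -0.7 14.5] T [-0.06  0.63  0.03] open 0.134 q [-0.25 -0.    1.96 -0.    1.18 -1.8 ]
```

View pics/p10.png

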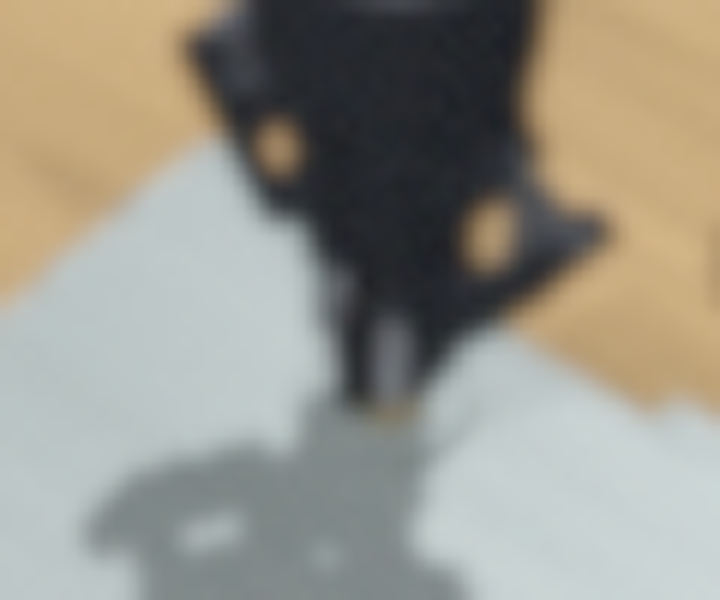

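Emit:
move_arm(rows="0 0.05 -0.08 0 0 4 0;0 0 0 0 0 6 0;0 0 0 0 0 6 0;0 0 0 0 0 6 0;0 0 0 0 0 6 0;0 0 0 0 0 6 0;0 0 0 0 0 6 0;0 0 0 0 0 0 0")

```text
time_s: 22.0
eef_pos: [0.4582, 0.0063, 0.2295]
eef_rot: [0.001, 0.909, 0.416, 0.0]
wrist_force: [-2.4, -3.4, 9.4]
opening: 0.13
```

Run:
```python
from h import *
from bench import ctrl
st(ctrl.get_obs())
```

```text
t 22.0 pos [0.4582 0.0063 0.2295] xdir 49.21 zax [ 0.001 -0.002 -1.   ] F [-2.4 -3.4  9.4] T [-0.71  0.42  0.03] open 0.13 q [-0.25 -0.    1.96 -0.    1.18 -1.1 ]
```

Emit:
move_arm(rows="-0.08 0 0 0 0 6 0;0 0 0 0 0 6 0;0 0 0 0 0 6 0;0 0 0 0 0 6 0;0 0 0 0 0 6 0;0 0 0 0 0 6 0;0 0 0 0 0 6 0;0 0 0 0 0 6 0;0 0 0 0 0 3 0;0 0 0 0 0 0 0")

```text
time_s: 23.0
eef_pos: [0.4575, 0.0054, 0.2294]
eef_rot: [0.001, 1.0, -0.015, 0.0]
wrist_force: [-3.7, -5.1, 10.2]
opening: 0.132
```

Run:
```python
from h import *
from bench import ctrl
st(ctrl.get_obs())
```

```text
t 23.0 pos [0.4575 0.0054 0.2294] xdir -1.71 zax [ 0.001 -0.003 -1.   ] F [-3.7 -5.1 10.2] T [-0.92  0.6   0.11] open 0.132 q [-0.25 -0.    1.97 -0.    1.18 -0.22]
```

Emit:
move_arm(rows="-0.05 0.1 0 0 0 3 0;0 0 0 0 0 3 0;0 0 0 0 0 0 0")

```text
time_s: 23.3
eef_pos: [0.4572, 0.0051, 0.2295]
eef_rot: [0.001, 0.998, -0.067, 0.001]
wrist_force: [-1.5, -1.2, 8.7]
opening: 0.131
```

Run:
```python
from h import *
from bench import ctrl
st(ctrl.get_obs())
```

```text
t 23.3 pos [0.4572 0.0051 0.2295] xdir -7.71 zax [ 0.002 -0.001 -1.   ] F [-1.5 -1.2  8.7] T [-0.28  0.24  0.12] open 0.131 q [-0.25 -0.    1.97 -0.    1.18 -0.11]
```

Emit:
move_arm(rows="0 0 0 0 0 2 0;0 0 0 0 0 2 0;0 0 0 0 0 0 0")

```text
time_s: 23.6
eef_pos: [0.4572, 0.0051, 0.2294]
eef_rot: [0.001, 0.995, -0.102, 0.001]
wrist_force: [-1.8, -1.4, 9.6]
opening: 0.133
```

Run:
```python
from h import *
from bench import ctrl
st(ctrl.get_obs())
```

```text
t 23.6 pos [0.4572 0.0051 0.2294] xdir -11.68 zax [ 0.001 -0.001 -1.   ] F [-1.8 -1.4  9.6] T [-0.37  0.29  0.12] open 0.133 q [-0.25 -0.    1.97 -0.    1.18 -0.04]
```

Emit:
move_arm(rows="0 0 0 0 0 2 0;0 0 0 0 0 0 0;0 0 0 0 0 0 0")

```text
time_s: 23.9
eef_pos: [0.4571, 0.0051, 0.2294]
eef_rot: [0.001, 0.993, -0.119, 0.001]
wrist_force: [-2.0, -2.1, 9.8]
opening: 0.133
```

Run:
```python
from h import *
from bench import ctrl
st(ctrl.get_obs())
c=ctrl.camera('scene')["color"]; cv2.imwrite("pics/scene8.png",c)
cv2.imwrite("pics/p11.png",cv2.resize(c[165:225,240:340],(800,480),interpolation=cv2.INTER_CUBIC))
c=ctrl.camera('top')["color"]; cv2.imwrite("pics/top8.png",cv2.resize(c,(768,576)))
```

```text
t 23.9 pos [0.4571 0.0051 0.2294] xdir -13.61 zax [ 0.001 -0.001 -1.   ] F [-2.  -2.1  9.8] T [-0.37  0.38  0.25] open 0.133 q [-0.25 -0.    1.97 -0.    1.18 -0.01]
```

View pics/p11.png

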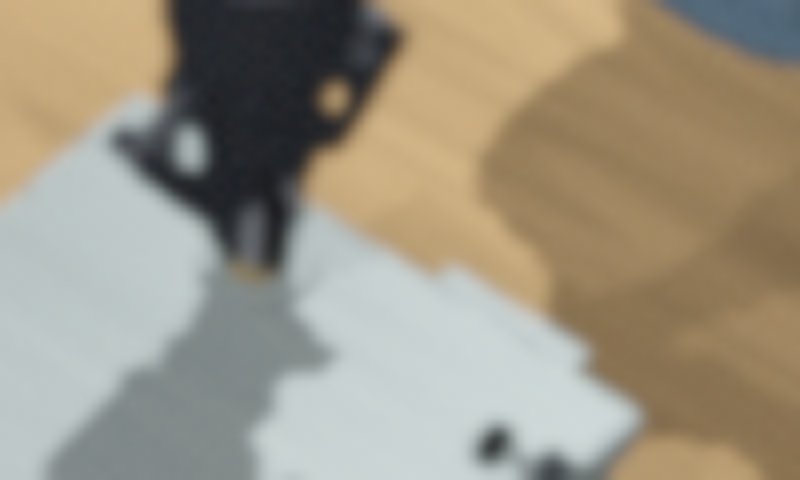

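Emit:
move_arm(rows="0 0 0 0 0 0.3 0;0 0 0 0 0 0 0;0 0 0 0 0 0 0;0 0 0 0 0 0 0;0 0 0 0 0 0 0;0 0 0 0 0 0 0")

```text
time_s: 24.6
eef_pos: [0.4571, 0.0051, 0.2295]
eef_rot: [0.001, 0.993, -0.121, 0.001]
wrist_force: [-1.0, -2.1, 9.2]
opening: 0.128
```

Run:
```python
from h import *
from bench import ctrl
st(ctrl.get_obs())
```

```text
t 24.6 pos [0.4571 0.0051 0.2295] xdir -13.9 zax [ 0.001 -0.001 -1.   ] F [-1.  -2.1  9.2] T [-0.36  0.33  0.19] open 0.128 q [-0.25 -0.    1.97 -0.    1.18 -0.01]
```

View pics/top8.png

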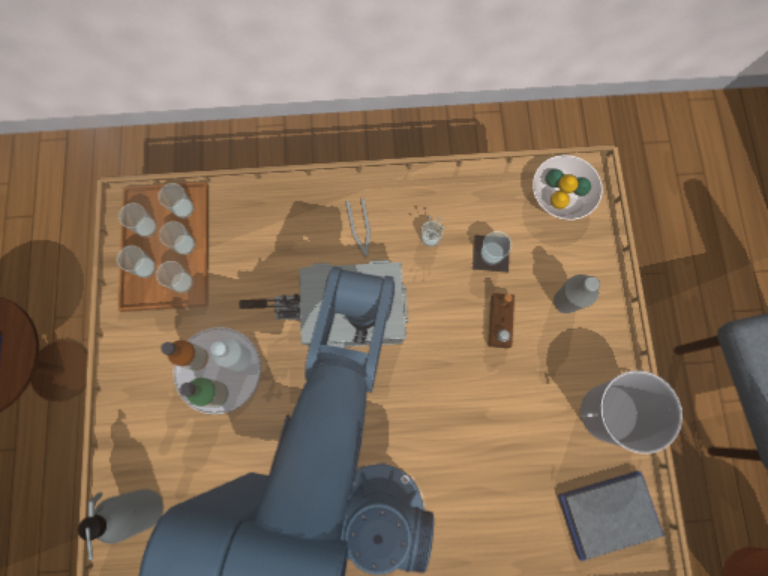

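The clamp is open, nothing else has moved, and the plug is at its stop, holding steady. I'm handing in.

Run:
```python
from bench import ctrl
print(ctrl.hand_in())
```

```text
the job is handed in; nothing more can be done
None
```

The ice box is ready for you to lift the lid. The toggle clamp is thrown open, and the gripper is holding the key turned in the lock. The job was handed in at about 24.6 s of the 72 s allowed.

- **Clamp:** I pushed the handle outward with the closed fingers. It sprang over centre, and the pictures show the handle level and the arm standing up off the lid.
- **Key:** I took it from the block; the first grip was about 3 mm off sideways, and I corrected that before lifting. It went into the lock with small twists of 3 to 4°. The highest force I read while pushing was about 15 N, when it hit the stop at the bottom. That depth was within 1 mm of where I expected home to be.
- **Turn:** I turned the hand about 103° clockwise, counting the key's play and the give in the grip. The turning torque sat at 0.12 N m on the spring, then jumped to 0.25 N m at the stop. It read 0.19 N m after a further 0.7 s of holding, with the hand angle steady.

**Checks:**
- In the last top picture the bottles, glasses and other bar things stand where they were.
- The plug's angle can't be seen directly. That it reached the stop is judged from the torque jump and the hand angle.
- The two cameras disagreed by about 2 mm on where the lock was. The key still went in at the first try.

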